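# Find the keyed seat of a face plate by turning it, then latch it down

## Task

The round aluminium face plate has been set loosely on its indexing fixture and is riding up on three hidden drive pins that fit it in one orientation only. Without lifting it off its spindle or forcing it, push its red peg round until the plate drops fully home, flat on the seat; then swing the yellow latch in over the rim as far as it goes. Leave the tin, oil bottle and solder spool where they stand.

Things in the scene. Friction and masses are not known exactly. Their poses are not given: they have to be found in the camera images.
- fixture: Grey fixture bolted to the bench: base 150 x 150 x 14 mm with a 50 mm wide tongue on its +y side out to y = 125 mm, which carries the latch. Origin at the bench surface on the spindle axis, z up. A fixed upright spindle of 12 mm diameter, with a domed end 64 mm above the bench, stands in its middle.
- seat (a point): Centre of the fixture's round seat (118 mm diameter), 26 mm above the bench. Three brass pins (6 mm diameter, 8 mm high, round-ended) stand on the seat under the plate, 33, 42 and 51 mm from the axis; the angle they stand at differs every time and no listed pose tells it.
- face_plate: Loose aluminium disc on the spindle, 132 mm diameter, 16 mm thick, about 0.7 kg. Origin at the centre of its underside, z up, x towards its red peg. Three blind pockets in its underside, each at the radius of one pin, let it drop in one orientation only, with 2 mm of play: origin 34 mm above the bench while it rides on the pins, 26 mm when home.
- plate_top (a point): Centre of the plate's upper face, 16 mm above its underside, inside a boss 24 mm in diameter and 12 mm high. Riding on the pins, the plate sits level and turns either way against a few newtons of friction at the peg; once dropped it cannot turn on. It starts 34 degrees or more from the right orientation.
- peg (a point): Top of the upright red peg on the face plate, 40 mm from the plate's axis; peg 12 mm in diameter, its top 24 mm above the plate's upper face. Push it sideways.
- latch (a joint): Yellow swing latch, angle in rad about its upright hinge, clockwise from above. 0: arm along the fixture's +x, clear of the plate; 1.571: end stop, arm along -y, tip 16 mm in over the plate's rim. Starts at 0 to 0.4. It moves with 1 to 2 N at its knob and stays where left. While the plate rides high, its rim blocks the latch at about 0.9.
- latch_hinge (a point): Point on the latch's upright hinge axis, 100 mm from the spindle axis on the fixture's +y side, 53 mm above the bench (upper face of the arm); fixed to the fixture. Arm 50 mm long, 14 mm wide, from 45 to 53 mm above the bench: it passes 3 mm over the seated plate.
- latch_knob (a point): Top of the black upright knob on the latch arm, 32 mm from the hinge axis; knob 12 mm in diameter, from 57 to 79 mm above the bench. Push it sideways.
- tin: Small round grey tin, 52 mm diameter, 34 mm high, standing near the fixture; bystander. Origin at the centre of its underside.
- oil_bottle: Small cream bottle with a red cap, 35 mm diameter, 73 mm high; bystander. Origin at the centre of its underside.
- spool: Reel of solder, black flanges, 62 mm across, 46 mm high; bystander. Origin at its underside, about 15 mm from its axis (the axis lies on its +y side).
Not all that is in view belongs to the job. Of the things like the fixture, leave any that is orange; of the rest the larger one is meant.

How it is judged:
On the way, in this order (a step that is already met when the one before it is completed fails the run):
1. the plate is turned until it drops fully home on the seat, still on its spindle (z of face_plate in the frame of fixture below 0.0285 m and angle between face_plate's own z axis and vertical below 0.03 rad and horizontal distance between face_plate and fixture below 0.003 m), for 0.2 s.
2. the latch is swung in over the rim to its stop (value of joint latch above 1.45 rad), for 0.1 s.
At the end, for the whole second after the job is handed in: The plate lies home on the seat (underside within 2.5 mm of it, tilted less than 0.03 rad, within 3 mm of the spindle axis, at rest) and the latch stands within 0.12 rad (7 degrees) of its end stop over the rim (all of step 1 and linear speed of face_plate below 0.02 m/s and value of joint latch above 1.45 rad); the robot touches nothing.
It fails at once if the plate is lifted off its pins (underside more than 20 mm above the seat) (z of face_plate in the frame of fixture above 0.046 m).
It fails at once if the plate is forced (pushed with more than 45 N) (contact force between the fingers and face_plate above 45 N).
It fails at once if the tin, the oil bottle or the spool is shifted by more than 30 mm or knocked over (distance of any of tin, oil_bottle, spool from where it was at the start of the episode above 0.03 m or angle between any of tin, oil_bottle, spool's own z axis and vertical above 0.5 rad).
It also fails if it takes over 72 s, if anything falls off the work surface, if the arm or the gripper's body presses on something with over 40 N, if the wrist force passes 120 N, or if a joint passes its speed limit or range.

## Robot

A 7-joint arm with a two-finger parallel gripper is mounted at the origin on a cart in front of the work surface, level with it; the furniture and walls round the work are solid. World frame = base frame: x ahead of the robot, y to its left, z up, the work surface at z = 0. Lengths are in m, angles in rad, forces in N, time in s.
With the tool pointing down it reaches from about 0.4 to 0.85 m from the base axis. Payload 4.5 kg.
Tool frame: the origin (TCP) lies on the centre line of the jaws, within the pads' length; the fingertips stand r.tip_extent ahead of it and the grasp point (between the pads) is the TCP (r.tip_extent is the distance from the TCP to the fingertips, in m); z points along the fingers, y is the line along which they close (so a half turn about z gives the same grasp; the last joint's range is limited). The gripper opens to 88 mm and grips with 3 to 60 N. Pads are 18 mm wide; open, the fingers measure 123 mm over their backs; the gripper's body (75 mm by 187 mm) begins 45 mm behind the grasp point.
Start: joints at [1.233, 0.689, -0.195, 1.565, 0.157, 0.902, -0.215], TCP at [0.227, -0.582, 0.258] pointing down, gripper open.
Joint ranges: [-3.01, 3.01], [-0.46, 2.08], [-1.47, 1.51], [0.13, 2.56], [-1, 4.14], [0.04, 2.09], [-2.66, 2.66]. Speed limits (rad/s): [2.57, 2.57, 3.14, 3.14, 3.14, 3.14, 3.14].

## Interface

Orientations are given as a unit quaternion [x, y, z, w].
In Python, from plant import sensors, vision, finish_job, r gives the robot as it stands. The module is installed in compiled form; this text tells all that it offers.
- The arm moves only by the tool step_arm, never from a script. Its argument "steps" is a list of rows, each a list of 2 entries, a list of its own where there are three numbers: the shift along the tool's x, y, z in cm, then the turn, a rotation vector about the tool's x, y, z in degrees. A call has 1 to 12 rows; each row shifts and turns the commanded pose from where the row before left it, along the tool's axes as they then stand; what a row does not reach is not made up. A row lasts 1/8 s, in which the tool goes at most 62.5 mm and 10.7 degrees, less where a joint would pass 70% of its speed; a pose out of reach is approached as far as the arm can. A call with a gripper value outside its range is refused whole. "claw" is the opening, from -1 (shut) to 1 (fully open), set as the call begins (left out, the last holds). The fingers move at their own pace and stop on an object; "grip_force" is the grip in N (left out, the last holds). Time passes only in rows, so rows that do not move let the fingers close. It gives the time, the measured TCP pose, the force, the opening and the grip force at its end, in the units of the state.
- sensors.get_state(): the state, without advancing time (a new reading comes with each control period).
- vision.snapshot(name): name is "scene" or "top" or "wrist"; returns a dict with "img" (400x640x3 uint8, red, green, blue), "fx", "fy", "cx", "cy" (pixels), "k1" (the pictures are not rectified: a ray, as slopes to the right and down, at radius r is drawn at 1 + k1 r^2 times it, then the intrinsics apply), "position" and "rotation" of the camera in the world. Camera axes: x right, y down, z forward; pixel columns grow to the right and rows downward; lengths in m; the calibration is good to about 2 mm. A picture is of the moment at which its call begins. There is no depth.
- finish_job(): hands the job in; it is judged then, once.
The state is a dict: "clock": time; "q": joint angles; "qd": joint speeds; "joint_torque": joint torques, N m; "tool_pos": TCP position; "eef_rot": TCP orientation; "contact_force": force on the tool from outside, world axes, zero at the start; "moment": the same for the moment, N m; "opening": opening from 0.0 (shut) to 1.0 (fully open); "finger_force": force on a finger pad.
Only numpy, scipy, OpenCV 4.12 (cv2) and the standard library are available. Lean on these libraries where they do the work, as an engineer would, in place of code of your own. Each camera call takes 0.05 s, during which the arm holds its last target. There are 200 camera calls.

## Working session

There is one attempt and no reset: what is moved stays moved. The work goes in short steps, Python scripts to look and compute and a tool call to move; the robot and the scene stay as the last step left them, time stands still between calls to the robot, and variables do not carry over. Pictures are saved under pics/ and viewed, at most 10 in all, crops included, and the job is handed in when it is done.

Besides the shell and the picture viewer there is one more tool, called after "Request:" as a command line: name --argument value ..., lists and objects as JSON in quotes. step_arm: Moves the arm, as the interface text tells. Its arguments: {"type":"object","properties":{"steps":{"type":"array"},"claw":{"type":"number"},"grip_force":{"type":"number"}},"required":["steps"]}

```bash
mkdir -p pics; cat > h.py <<'E'
import numpy as np, cv2
from plant import sensors, vision, finish_job, r
def snap(n,f=None):
    s=vision.snapshot(n)
    if f: cv2.imwrite('pics/'+f,s['img'][:,:,::-1])
    return s
def ray(s,u,v):
    K=np.array([[s['fx'],0,s['cx']],[0,s['fy'],s['cy']],[0,0,1.]])
    p=cv2.undistortPoints(np.array([[[u,v]]],float),K,np.array([s['k1'],0,0,0.]))[0,0]
    R=np.array(s['rotation'])
    if R.ndim==1:
        from scipy.spatial.transform import Rotation as Q; R=Q.from_quat(R).as_matrix()
    return np.array(s['position']),R@np.array([p[0],p[1],1])
def onz(s,u,v,z):
    o,d=ray(s,u,v); return o+d*(z-o[2])/d[2]
E
python3 - <<'E'
from h import *
for n in('top','scene'):
    s=snap(n,n+'0.png'); print(n,s['position'],np.array(s['rotation']).shape)
st=sensors.get_state();print({k:st[k] for k in('clock','tool_pos','eef_rot','contact_force','opening')},r.tip_extent)
E
```

```text
top [ 0.40564519 -0.11081657  1.48969342] (4,)
scene [-0.01926909  0.4866402   0.73469901] (4,)
{'clock': 0.1, 'tool_pos': array([ 0.22684219, -0.58180136,  0.25696825]), 'eef_rot': array([ 9.82758906e-01,  1.84889726e-01, -2.01902330e-04, -8.24934791e-04]), 'contact_force': array([-0.51123497,  0.28822092,  0.63429704]), 'opening': 1.0012926546875711} 0.019
```

View pics/top0.png

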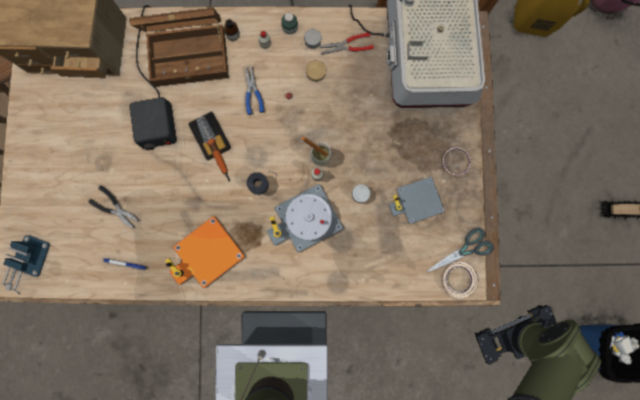

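View pics/scene0.png

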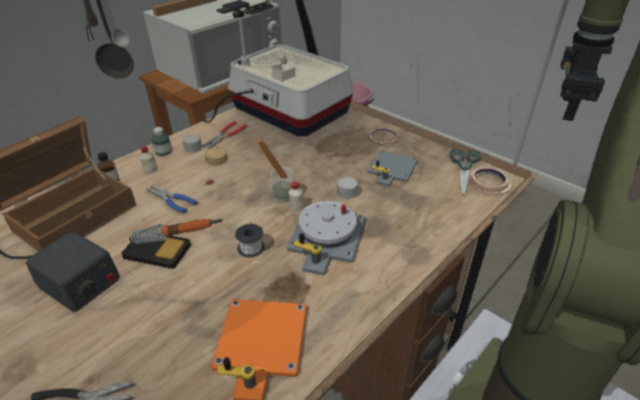

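The top view has three things like the fixture: an orange one at (208,250), a small grey one at (420,200) without a plate, and the large grey one with the disc at (309,216). I choose the last. The spool is at (258,183), the bottle at (317,173) and the tin at (361,193). Next I check this in a crop and measure.

```bash
python3 - <<'E'
from h import *
s=snap('top'); im=s['img']; a=im[160:260,230:390]
cv2.imwrite('pics/crop.png',cv2.resize(a,(800,500),interpolation=cv2.INTER_CUBIC)[:,:,::-1])
hsv=cv2.cvtColor(im,cv2.COLOR_RGB2HSV)
def comps(m,z,n):
    m=m.astype(np.uint8); m[:160]=0;m[260:]=0;m[:,:240]=0;m[:,390:]=0
    c,_,st,ce=cv2.connectedComponentsWithStats(m)
    for i in range(1,c):
        if st[i,4]>=4: print(n,st[i,4],ce[i].round(1),onz(s,*ce[i],z).round(4))
H,S,V=hsv[...,0],hsv[...,1],hsv[...,2]
comps(((H<6)|(H>174))&(S>130)&(V>70),.074,'red')
comps((H>18)&(H<32)&(S>140)&(V>80),.053,'yel')
comps((V<45),.079,'blk')
comps((S<40)&(V>150),.050,'plate')
E
```

```text
red 25 [316.6 171. ] [ 0.6431 -0.1301  0.074 ]
red 4 [321.5 221.5] [ 0.5014 -0.1439  0.074 ]
yel 16 [272.  218.6] [ 0.5106 -0.005   0.053 ]
yel 56 [275.7 229.4] [ 0.4801 -0.0157  0.053 ]
blk 17 [255.1 180.2] [0.6158 0.0415 0.079 ]
blk 5 [264.8 190. ] [0.5884 0.014  0.079 ]
plate 13 [313.3 174.3] [ 0.6377 -0.1211  0.05  ]
plate 236 [360.7 192.5] [ 0.5859 -0.256   0.05  ]
plate 1610 [307.7 216.4] [ 0.5175 -0.1055  0.05  ]
```

View pics/crop.png

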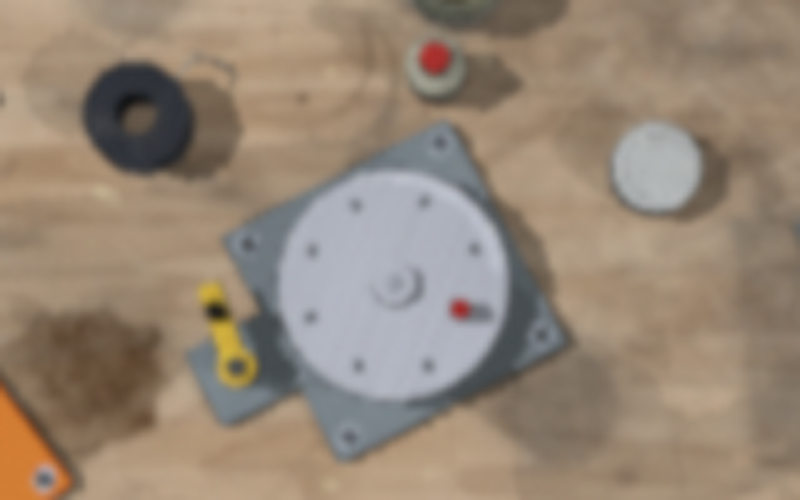

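The crop confirms the choice. The plate is centred near (308.6,216.8), its red peg is at (322,222), the latch hinge is at (277,233) and the knob is at (273,222). The peg measures 42 mm from the axis (40 mm given) and the hinge about 99 mm (100 mm given), so both are consistent. Moving over the peg now.

Request:
step_arm --steps '[[[4.1,-3.1,0.4],[0,0,0]],[[4.1,-3.1,0.4],[0,0,0]],[[4.1,-3.1,0.4],[0,0,0]],[[4.1,-3.1,0.4],[0,0,0]],[[4.1,-3.1,0.4],[0,0,0]],[[4.1,-3.1,0.4],[0,0,0]],[[4.1,-3.1,0.4],[0,0,0]],[[4.1,-3.1,0.4],[0,0,0]],[[4.1,-3.1,0.4],[0,0,0]],[[4.1,-3.1,0.4],[0,0,0]]]' --claw -0.4

```text
clock: 1.4
tool_pos: [0.4972, -0.1431, 0.2175]
eef_rot: [0.983, 0.185, -0.0, 0.0]
contact_force: [0.1, -0.4, 0.5]
opening: 0.3
finger_force: 0.0
```

Request:
step_arm --steps '[[[0,0,0],[0,0,-9]],[[0,0,0],[0,0,-9]],[[0,0,0],[0,0,-9]],[[0,0,0],[0,0,-9]],[[0,0,0],[0,0,-9]],[[0,0,0],[0,0,0]]]'

```text
clock: 2.15
tool_pos: [0.4963, -0.1446, 0.2175]
eef_rot: [0.838, 0.546, -0.0, -0.0]
contact_force: [0.1, 0.1, -0.6]
opening: 0.3
finger_force: 0.0
```

```bash
python3 - <<'E'
from h import *
s=snap('wrist','w1.png'); print(s['position'],s['rotation'])
st=sensors.get_state();print({k:st[k] for k in('clock','q','tool_pos','eef_rot','contact_force','opening')})
im=s['img'];hsv=cv2.cvtColor(im,cv2.COLOR_RGB2HSV);H,S,V=hsv[...,0],hsv[...,1],hsv[...,2]
for n,m,z in(('red',((H<6)|(H>174))&(S>130)&(V>60),.074),('yel',(H>18)&(H<32)&(S>140)&(V>80),.053),('blk',V<40,.079)):
    c,_,q,ce=cv2.connectedComponentsWithStats(m.astype(np.uint8))
    for i in range(1,c):
        if q[i,4]>60: print(n,q[i],ce[i].round(1),onz(s,*ce[i],z).round(4))
E
```

```text
[ 0.52947282 -0.07206113  0.34422735] [ 0.96671587 -0.20393707 -0.03137485  0.15128028]
{'clock': 2.2, 'q': array([ 0.40759395,  0.62155537, -0.34189592,  1.9269557 ,  0.32909976,
        0.64752743, -0.55678394]), 'tool_pos': array([ 0.49635159, -0.14462947,  0.21759597]), 'eef_rot': array([ 8.38099096e-01,  5.45517991e-01,  2.46289035e-05, -1.63494481e-04]), 'contact_force': array([-0.07670573,  0.25555738, -0.22869454]), 'opening': 0.30072576580176896}
red [465  92  25  24 462] [477.7 103.2] [ 0.6433 -0.1269  0.074 ]
red [315 183  13  14 128] [321.2 189.7] [ 0.5033 -0.1416  0.074 ]
yel [ 211   11   61   67 1108] [240.6  45.6] [ 0.49   -0.0112  0.053 ]
blk [237  19  20  21 150] [247.2  30.7] [ 0.5025 -0.0099  0.079 ]
blk [   0   98   95  162 5065] [ 37.2 184.1] [ 0.2919 -0.0417  0.079 ]
blk [    0   247   300   153 18862] [174.1 327.3] [ 0.3205 -0.2085  0.079 ]
blk [  330   247   310   147 18163] [462.  323.1] [ 0.5738 -0.3153  0.079 ]
blk [   0  331   71   69 3373] [ 30.5 373.4] [ 0.162  -0.1974  0.079 ]
blk [623 336  17   8  70] [632.8 339.7] [ 0.7183 -0.399   0.079 ]
blk [ 564  345   76   55 3314] [605.2 376.4] [ 0.6869 -0.4338  0.079 ]
```

View pics/w1.png

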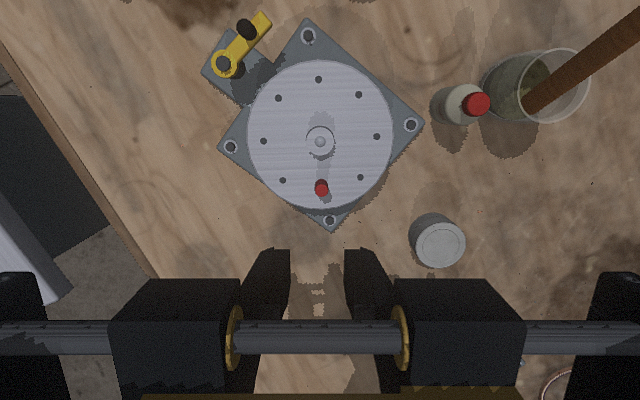

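The wrist view shows the peg top at (321,187), spindle dome at (320,141), hinge at (224,63) and knob top at (247,28). I work these out in the world frame.

```bash
python3 - <<'E'
from h import *
s=snap('wrist')
P={k:onz(s,*a) for k,a in dict(peg=(321,187,.074),sp=(320,140.5,.064),hinge=(224,63,.053),knob=(247,28,.079)).items()}
for k in P: print(k,P[k].round(4))
f=lambda a,b:(np.linalg.norm((P[b]-P[a])[:2]).round(4),np.degrees(np.arctan2(*(P[b]-P[a])[1::-1])).round(1))
print(f('sp','peg'),f('sp','hinge'),f('hinge','knob'))
E
```

```text
peg [ 0.5041 -0.1394  0.074 ]
sp [ 0.5186 -0.1046  0.064 ]
hinge [ 0.4718 -0.0172  0.053 ]
knob [ 0.5034 -0.0084  0.079 ]
(np.float64(0.0377), np.float64(-112.6)) (np.float64(0.0992), np.float64(118.2)) (np.float64(0.0327), np.float64(15.6))
```

Request:
step_arm --steps '[[[0.56,0.5,2.0],[0,0,-1.3]],[[0,0,3],[0,0,0]],[[0,0,3],[0,0,0]],[[0,0,3],[0,0,0]],[[0,0,1.7],[0,0,0]],[[0,0,0.8],[0,0,0]],[[0,0,0.7],[0,0,0]],[[0,0,0],[0,0,0]]]'

```text
clock: 3.25
tool_pos: [0.5033, -0.1413, 0.0755]
eef_rot: [0.831, 0.556, -0.0, -0.0]
contact_force: [0.2, -1.3, -0.1]
opening: 0.298
finger_force: 0.0
```

```bash
python3 - <<'E'
from h import *
s=snap('wrist','w2.png');st=sensors.get_state();print(st['tool_pos'],st['contact_force'])
E
```

```text
[ 0.50349242 -0.14140599  0.07588571] [-0.83788321 -0.04562723 -0.60924303]
```

View pics/w2.png

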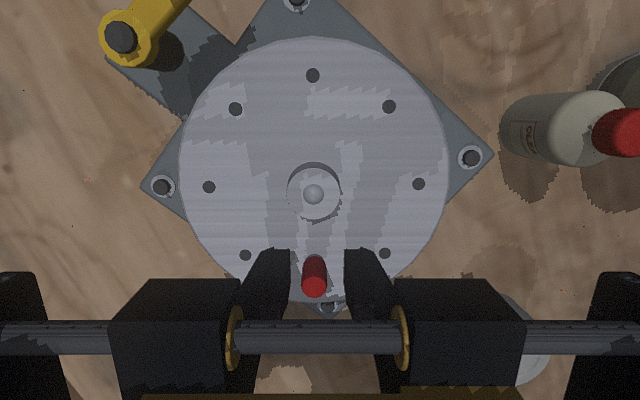

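The peg stands between the fingers at (314,275). I start turning it counter-clockwise in short steps.

Request:
step_arm --steps '[[[0.006,0.209,0],[0,0,-3]],[[0.006,0.209,0],[0,0,-3]],[[0.006,0.209,0],[0,0,-3]],[[0.006,0.209,0],[0,0,-3]],[[0.006,0.209,0],[0,0,-3]]]'

```text
clock: 3.92
tool_pos: [0.5128, -0.1439, 0.0756]
eef_rot: [0.75, 0.661, -0.0, -0.0]
contact_force: [-2.2, 1.6, -0.8]
opening: 0.296
finger_force: 0.9
```

Request:
step_arm --steps '[[[0.006,0.209,0],[0,0,-3]],[[0.006,0.209,0],[0,0,-3]],[[0.006,0.209,0],[0,0,-3]]]'

```text
clock: 4.3
tool_pos: [0.5195, -0.1444, 0.0757]
eef_rot: [0.696, 0.718, -0.0, -0.0]
contact_force: [-1.6, 1.4, -0.3]
opening: 0.296
finger_force: 1.0
```

Request:
step_arm --steps '[[[0.006,0.209,0],[0,0,-3]],[[0.006,0.209,0],[0,0,-3]],[[0.006,0.209,0],[0,0,-3]]]'

```text
clock: 4.68
tool_pos: [0.5261, -0.1438, 0.0757]
eef_rot: [0.637, 0.77, 0.0, 0.0]
contact_force: [-2.0, 0.0, 0.1]
opening: 0.297
finger_force: 0.9
```

Request:
step_arm --steps '[[[0.006,0.209,0],[0,0,-3]],[[0.006,0.209,0],[0,0,-3]],[[0.006,0.209,0],[0,0,-3]]]' --grip_force 10

```text
clock: 5.05
tool_pos: [0.5319, -0.1423, 0.0757]
eef_rot: [0.575, 0.818, -0.0, 0.0]
contact_force: [-1.1, 0.4, -0.2]
opening: 0.305
finger_force: 0.9
```

Request:
step_arm --steps '[[[0.006,0.209,0],[0,0,-3]],[[0.006,0.209,0],[0,0,-3]],[[0.006,0.209,0],[0,0,-3]]]'

```text
clock: 5.42
tool_pos: [0.5376, -0.1399, 0.0757]
eef_rot: [0.509, 0.861, -0.0, 0.0]
contact_force: [-1.9, -0.1, 0.4]
opening: 0.303
finger_force: 0.9
```

Request:
step_arm --steps '[[[0.006,0.209,0],[0,0,-3]],[[0.006,0.209,0],[0,0,-3]],[[0.006,0.209,0],[0,0,-3]],[[0.006,0.209,0],[0,0,-3]]]'

```text
clock: 5.92
tool_pos: [0.5445, -0.1354, 0.0757]
eef_rot: [0.417, 0.909, -0.001, 0.0]
contact_force: [-1.2, -1.4, -0.6]
opening: 0.299
finger_force: 0.8
```

Request:
step_arm --steps '[[[0.006,0.209,0],[0,0,-3]],[[0.006,0.209,0],[0,0,-3]],[[0.006,0.209,0],[0,0,-3]],[[0.006,0.209,0],[0,0,-3]]]'

```text
clock: 6.42
tool_pos: [0.5504, -0.1295, 0.0757]
eef_rot: [0.319, 0.948, -0.001, 0.0]
contact_force: [-1.8, -0.5, 0.4]
opening: 0.299
finger_force: 0.8
```

Request:
step_arm --steps '[[[0.006,0.209,0],[0,0,-3]],[[0.006,0.209,0],[0,0,-3]],[[0.006,0.209,0],[0,0,-3]],[[0.006,0.209,0],[0,0,-3]]]'

```text
clock: 6.92
tool_pos: [0.5548, -0.1225, 0.0757]
eef_rot: [0.219, 0.976, -0.001, 0.0]
contact_force: [-1.5, -1.4, 0.4]
opening: 0.298
finger_force: 0.9
```

Request:
step_arm --steps '[[[0.006,0.209,0],[0,0,-3]],[[0.006,0.209,0],[0,0,-3]],[[0.006,0.209,0],[0,0,-3]],[[0.006,0.209,0],[0,0,-3]]]'

```text
clock: 7.42
tool_pos: [0.5577, -0.1147, 0.0757]
eef_rot: [0.116, 0.993, -0.001, 0.0]
contact_force: [-0.8, -1.8, 0.5]
opening: 0.301
finger_force: 0.6
```

Request:
step_arm --steps '[[[0.006,0.209,0],[0,0,-3]],[[0.006,0.209,0],[0,0,-3]],[[0.006,0.209,0],[0,0,-3]],[[0.006,0.209,0],[0,0,-3]]]'

```text
clock: 7.92
tool_pos: [0.559, -0.1066, 0.0758]
eef_rot: [0.011, 1.0, -0.001, 0.001]
contact_force: [-0.5, -1.0, -0.6]
opening: 0.299
finger_force: 0.8
```

```bash
python3 -c "
from h import *
print(sensors.get_state()['q'].round(2))"
```

```text
[ 0.5   0.98 -0.7   1.85  0.98  0.71  0.76]
```

Request:
step_arm --steps '[[[0.006,0.209,0],[0,0,-3]],[[0.006,0.209,0],[0,0,-3]],[[0.006,0.209,0],[0,0,-3]],[[0.006,0.209,0],[0,0,-3]]]'

```text
clock: 8.43
tool_pos: [0.5585, -0.0983, 0.0758]
eef_rot: [-0.093, 0.996, -0.001, 0.001]
contact_force: [-0.3, -2.6, 0.2]
opening: 0.297
finger_force: 0.8
```

Request:
step_arm --steps '[[[0.006,0.209,0],[0,0,-3]],[[0.006,0.209,0],[0,0,-3]],[[0.006,0.209,0],[0,0,-3]],[[0.006,0.209,0],[0,0,-3]]]'

```text
clock: 8.93
tool_pos: [0.5562, -0.0903, 0.0758]
eef_rot: [-0.197, 0.98, -0.001, 0.001]
contact_force: [-0.1, -1.1, -0.4]
opening: 0.296
finger_force: 0.7
```

Request:
step_arm --steps '[[[0.006,0.209,0],[0,0,-3]],[[0.006,0.209,0],[0,0,-3]],[[0.006,0.209,0],[0,0,-3]],[[0.006,0.209,0],[0,0,-3]]]'

```text
clock: 9.43
tool_pos: [0.5525, -0.0829, 0.0759]
eef_rot: [-0.298, 0.955, -0.001, 0.001]
contact_force: [1.4, -1.9, 0.3]
opening: 0.301
finger_force: 0.7
```

Request:
step_arm --steps '[[[0.006,0.209,0],[0,0,-3]],[[0.006,0.209,0],[0,0,-3]],[[0.006,0.209,0],[0,0,-3]],[[0.006,0.209,0],[0,0,-3]]]'

```text
clock: 9.93
tool_pos: [0.5473, -0.0764, 0.0759]
eef_rot: [-0.396, 0.918, -0.001, 0.001]
contact_force: [0.6, -2.1, -1.0]
opening: 0.299
finger_force: 0.7
```

Request:
step_arm --steps '[[[0.006,0.209,0],[0,0,-3]],[[0.006,0.209,0],[0,0,-3]],[[0.006,0.209,0],[0,0,-3]],[[0.006,0.209,0],[0,0,-3]]]'

```text
clock: 10.42
tool_pos: [0.5409, -0.071, 0.076]
eef_rot: [-0.49, 0.872, -0.001, 0.001]
contact_force: [1.7, -0.4, -0.4]
opening: 0.296
finger_force: 0.8
```

Request:
step_arm --steps '[[[0.006,0.209,0],[0,0,-3]],[[0.006,0.209,0],[0,0,-3]],[[0.006,0.209,0],[0,0,-3]],[[0.006,0.209,0],[0,0,-3]]]'

```text
clock: 10.92
tool_pos: [0.5335, -0.0671, 0.076]
eef_rot: [-0.579, 0.816, -0.001, 0.001]
contact_force: [1.3, -0.3, -0.2]
opening: 0.303
finger_force: 0.9
```

```bash
python3 -c "
from h import *
print(sensors.get_state()['q'].round(2))"
```

```text
[ 0.55  1.04 -0.92  1.94  1.18  0.84  1.75]
```

Request:
step_arm --steps '[[[0.006,0.209,0],[0,0,-3]],[[0.006,0.209,0],[0,0,-3]],[[0.006,0.209,0],[0,0,-3]],[[0.006,0.209,0],[0,0,-3]]]'

```text
clock: 11.42
tool_pos: [0.5256, -0.0649, 0.0761]
eef_rot: [-0.661, 0.751, -0.001, 0.002]
contact_force: [2.3, 0.1, -0.4]
opening: 0.303
finger_force: 1.0
```

Request:
step_arm --steps '[[[0.006,0.209,0],[0,0,-3]],[[0.006,0.209,0],[0,0,-3]],[[0.006,0.209,0],[0,0,-3]],[[0.006,0.209,0],[0,0,-3]]]'

```text
clock: 11.92
tool_pos: [0.5174, -0.0643, 0.0762]
eef_rot: [0.736, -0.677, 0.001, -0.002]
contact_force: [2.0, 1.6, -0.4]
opening: 0.301
finger_force: 1.0
```

Request:
step_arm --steps '[[[0.006,0.209,0],[0,0,-3]],[[0.006,0.209,0],[0,0,-3]],[[0.006,0.209,0],[0,0,-3]],[[0.006,0.209,0],[0,0,-3]]]'

```text
clock: 12.42
tool_pos: [0.5093, -0.0654, 0.0763]
eef_rot: [0.803, -0.597, 0.001, -0.002]
contact_force: [3.2, 1.8, -0.9]
opening: 0.298
finger_force: 1.2
```

```bash
python3 -c "
from h import *
print(sensors.get_state()['q'].round(2))"
```

```text
[ 0.6   1.06 -1.    2.01  1.26  0.88  2.28]
```

Request:
step_arm --steps '[[[0.006,0.209,0],[0,0,-3]],[[0.006,0.209,0],[0,0,-3]],[[0.006,0.209,0],[0,0,-3]],[[0.006,0.209,0],[0,0,-3]]]'

```text
clock: 12.92
tool_pos: [0.5015, -0.0684, 0.0764]
eef_rot: [0.861, -0.509, 0.001, -0.002]
contact_force: [2.0, 2.3, -0.4]
opening: 0.299
finger_force: 1.3
```

Request:
step_arm --steps '[[[0,-0.35,0],[0,0,0]],[[0,-0.35,0],[0,0,0]],[[0,0,-3],[0,0,0]],[[0,0,-3],[0,0,0]],[[0,0,0],[0,0,10]],[[0,0,0],[0,0,10]],[[0,0,0],[0,0,10]],[[0,0,0],[0,0,10]],[[0,0,0],[0,0,10]],[[0,0,0],[0,0,10]],[[0,0,0],[0,0,10]],[[0,0,0],[0,0,10]]]'

```text
clock: 14.42
tool_pos: [0.5057, -0.0661, 0.1358]
eef_rot: [-0.328, 0.945, -0.0, 0.0]
contact_force: [-0.5, 0.3, 0.3]
opening: 0.3
finger_force: 0.0
```

Request:
step_arm --steps '[[[0,0,0],[0,0,10]],[[0,0,0],[0,0,10]],[[0,0,0],[0,0,10]],[[0,0,0],[0,0,10]],[[0,0,0],[0,0,10]],[[0,0,0],[0,0,10]],[[0,0,0],[0,0,10]],[[0,0,0],[0,0,10]],[[0,0,0],[0,0,10]],[[0,0,0],[0,0,10]],[[0,0,0],[0,0,0]]]'

```text
clock: 15.8
tool_pos: [0.5058, -0.0658, 0.1359]
eef_rot: [0.51, 0.86, -0.0, 0.0]
contact_force: [-0.3, 0.3, 0.2]
opening: 0.304
finger_force: 0.0
```

```bash
python3 - <<'E'
from h import *
s=snap('wrist','w3.png');st=sensors.get_state();print(st['q'].round(2),st['tool_pos'],st['eef_rot'])
hsv=cv2.cvtColor(s['img'],cv2.COLOR_RGB2HSV);H,S,V=cv2.split(hsv)
c,_,q,ce=cv2.connectedComponentsWithStats((((H<6)|(H>174))&(S>130)&(V>60)).astype(np.uint8))
for i in range(1,c):
    if q[i,4]>60: print(q[i],ce[i],onz(s,*ce[i],.074).round(4))
E
```

```text
[ 0.28  0.76 -0.4   2.01  0.61  0.49 -0.06] [ 0.50566682 -0.06589819  0.13583554] [ 5.08972016e-01  8.60783007e-01 -4.40478633e-05  3.15658953e-04]
[311 225  18  18 233] [319.78540773 233.74248927] [ 0.5094 -0.0657  0.074 ]
```

View pics/w3.png

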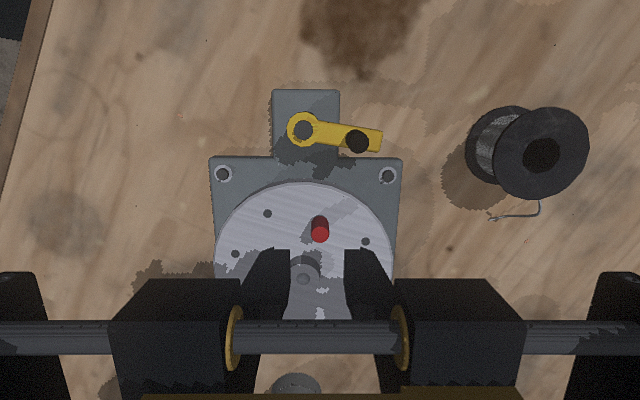

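The peg is at (320,228), between the fingertips. I square up the tool and descend.

Request:
step_arm --steps '[[[0,0,0],[0,0,10]],[[0,0,2.5],[0,0,0]],[[0,0,2.0],[0,0,0]],[[0,0,1.5],[0,0,0]],[[0,0,0],[0,0,0]],[[-0.006,-0.209,0],[0,0,-3]],[[-0.006,-0.209,0],[0,0,-3]],[[-0.006,-0.209,0],[0,0,-3]],[[-0.006,-0.209,0],[0,0,-3]]]'

```text
clock: 16.98
tool_pos: [0.4987, -0.0692, 0.0762]
eef_rot: [0.494, 0.87, 0.001, 0.001]
contact_force: [1.8, 1.5, 1.2]
opening: 0.302
finger_force: 1.0
```

Request:
step_arm --steps '[[[-0.006,-0.209,0],[0,0,-3]],[[-0.006,-0.209,0],[0,0,-3]],[[-0.006,-0.209,0],[0,0,-3]],[[-0.006,-0.209,0],[0,0,-3]]]'

```text
clock: 17.48
tool_pos: [0.4909, -0.0744, 0.0757]
eef_rot: [0.4, 0.916, 0.0, -0.0]
contact_force: [1.4, 2.0, 0.3]
opening: 0.297
finger_force: 1.3
```

Request:
step_arm --steps '[[[-0.006,-0.209,0],[0,0,-3]],[[-0.006,-0.209,0],[0,0,-3]],[[-0.006,-0.209,0],[0,0,-3]],[[-0.006,-0.209,0],[0,0,-3]]]'

```text
clock: 17.98
tool_pos: [0.4845, -0.0822, 0.0755]
eef_rot: [0.303, 0.953, -0.001, -0.001]
contact_force: [-0.0, 0.1, 0.3]
opening: 0.301
finger_force: 0.0
```

```bash
python3 - <<'E'
from h import *
s=snap('wrist','w4.png')
E
```

```text
(no output)
```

View pics/w4.png

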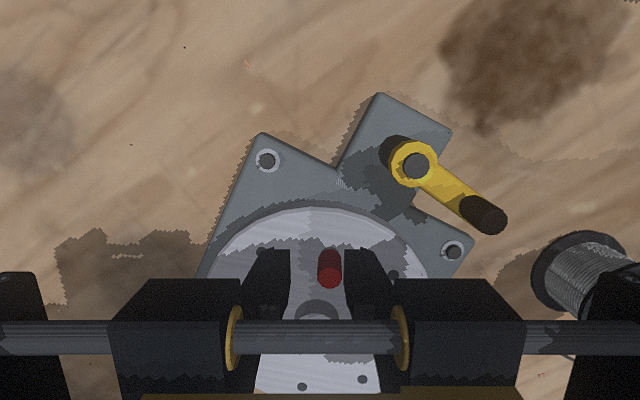

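The peg at (329,268) is still between the fingers, close to the right (trailing) one. I can't tell yet whether the plate has dropped, so I nudge on.

Request:
step_arm --steps '[[[-0.006,-0.209,0],[0,0,-3]],[[0,0,0],[0,0,0]]]'

```text
clock: 18.27
tool_pos: [0.4842, -0.0831, 0.0757]
eef_rot: [0.279, 0.96, -0.0, -0.0]
contact_force: [0.4, -0.3, -1.1]
opening: 0.301
finger_force: 0.0
```

Request:
step_arm --steps '[[[-0.006,-0.209,0],[0,0,-3]],[[-0.006,-0.209,0],[0,0,-3]],[[0,0,0],[0,0,0]]]'

```text
clock: 18.65
tool_pos: [0.4825, -0.0863, 0.0758]
eef_rot: [0.229, 0.973, 0.0, 0.0]
contact_force: [0.9, 1.2, -0.1]
opening: 0.304
finger_force: 0.3
```

```bash
python3 - <<'E'
from h import *
s=snap('wrist');st=sensors.get_state();print(st['tool_pos'],st['contact_force'],st['finger_force'],st['opening'])
t=snap('scene')
a=cv2.resize(s['img'][200:330,240:420],(720,520)) ; b=cv2.resize(t['img'][185:285,270:390],(624,520),interpolation=cv2.INTER_CUBIC)
cv2.imwrite('pics/c5.png',cv2.resize(np.hstack([a,b]),(800,310))[:,:,::-1])
E
```

```text
[ 0.48244211 -0.08623782  0.07574584] [ 0.48683489  0.25528337 -0.1017696 ] 0.23922214284539223 0.3023586744185538
```

View pics/c5.png

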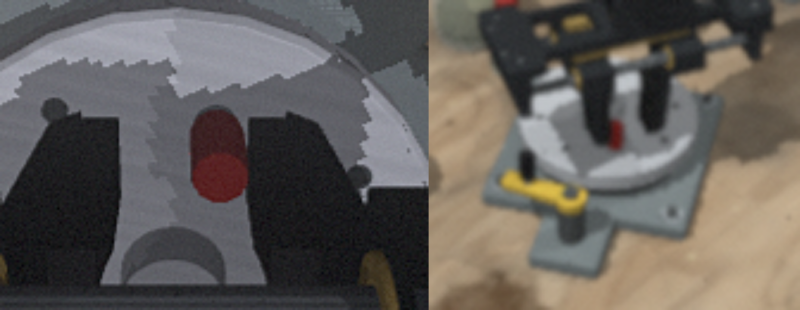

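The peg now just touches the trailing finger and the plate still looks high. I keep turning.

Request:
step_arm --steps '[[[-0.006,-0.209,0],[0,0,-3]],[[-0.006,-0.209,0],[0,0,-3]]]'

```text
clock: 19.0
tool_pos: [0.4826, -0.0878, 0.0759]
eef_rot: [0.176, 0.984, 0.002, 0.002]
contact_force: [3.9, 5.1, -2.3]
opening: 0.301
finger_force: 3.2
```

Force has risen to about 6 N and the peg has stopped, so the plate may have dropped. I back off, rise and check the height from two views.

Request:
step_arm --steps '[[[0,0.5,0],[0,0,0]],[[0,0.5,0],[0,0,0]],[[0,0,-4],[0,0,0]],[[0,0,-4],[0,0,0]],[[-5,0,-2],[0,0,0]],[[-5,0,0],[0,0,0]],[[0,0,0],[0,0,0]]]'

```text
clock: 19.88
tool_pos: [0.5806, -0.1173, 0.1757]
eef_rot: [0.179, 0.984, -0.0, 0.001]
contact_force: [-0.4, -0.4, 0.1]
opening: 0.301
finger_force: 0.0
```

```bash
python3 - <<'E'
from h import *
st=sensors.get_state();print(st['clock'],st['tool_pos'],st['eef_rot'])
R=[]
for n in('wrist','scene','top'):
    s=snap(n,'d_'+n+'.png')
    H,S,V=cv2.split(cv2.cvtColor(s['img'],cv2.COLOR_RGB2HSV))
    c,_,q,ce=cv2.connectedComponentsWithStats((((H<6)|(H>174))&(S>120)&(V>60)).astype(np.uint8))
    for i in range(1,c):
        p=onz(s,*ce[i],.066)
        if q[i,4]>3 and np.hypot(*(p[:2]-[.5186,-.1046]))<.06: print(n,q[i],ce[i].round(1),p.round(4),onz(s,*ce[i],.074).round(4))
E
```

```text
19.875 [ 0.58055738 -0.11727484  0.17565676] [ 1.79475325e-01  9.83761414e-01 -5.11706191e-05  1.44427137e-03]
wrist [310  52  17  18 242] [317.9  60.7] [ 0.4868 -0.0805  0.066 ] [ 0.4875 -0.0808  0.074 ]
scene [329 224   4   9  26] [330.1 227.8] [ 0.4767 -0.0711  0.066 ] [ 0.4708 -0.0644  0.074 ]
top [299 227   2   2   4] [299.5 227.5] [ 0.485  -0.0828  0.066 ] [ 0.4846 -0.083   0.074 ]
```

View pics/d_wrist.png

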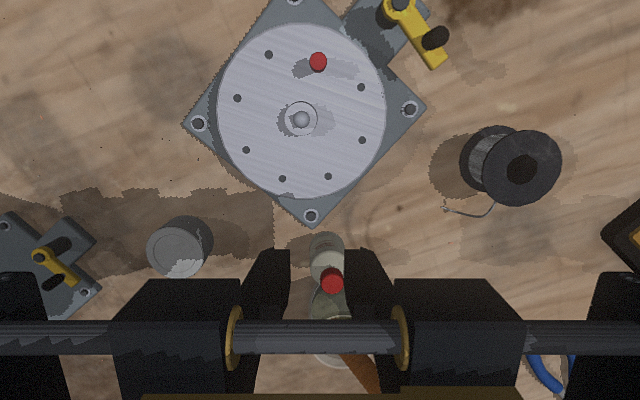

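The peg is at (318,61) in the wrist view. Matching it with the scene camera puts the middle of the peg at about 54 mm, which fits the home position; riding would give 62 mm. The plate is therefore down, with the peg 40 mm from the axis. Next is the latch: straddle the knob.

Request:
step_arm --steps '[[[3.7,2.5,0],[0,0,0]],[[3.7,2.5,0],[0,0,0]],[[3.75,2.5,0],[0,0,0]],[[0,0,0],[0,0,-9]],[[0,0,0],[0,0,-9]],[[0,0,0],[0,0,-9]],[[0,0,0],[0,0,-9]],[[0,0,4],[0,0,0]],[[0,0,1.5],[0,0,0]],[[0,0,0],[0,0,0]]]'

```text
clock: 21.28
tool_pos: [0.4974, -0.0063, 0.1199]
eef_rot: [-0.137, 0.991, -0.0, -0.002]
contact_force: [0.3, 0.8, 0.6]
opening: 0.298
finger_force: 0.0
```

```bash
python3 - <<'E'
from h import *
st=sensors.get_state();print(st['clock'],st['tool_pos'],st['eef_rot'],st['q'].round(2))
snap('wrist','k1.png')
E
```

```text
21.275 [ 0.49739347 -0.00631724  0.11994002] [-1.36635408e-01  9.90619429e-01 -2.35899445e-04 -1.96397189e-03] [ 0.34  0.85 -0.71  2.04  0.98  0.64  0.8 ]
```

View pics/k1.png

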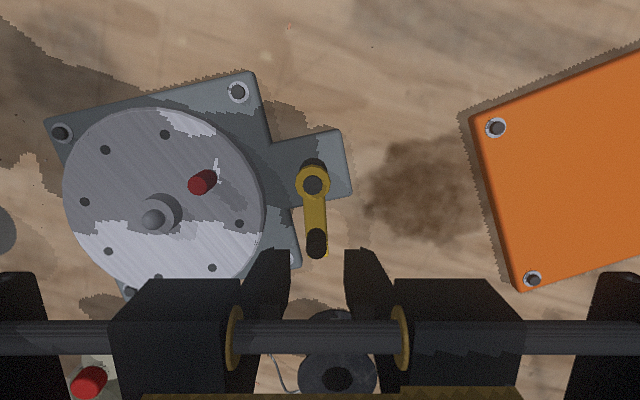

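The knob at (316,243) is centred between the fingers. I descend and swing the latch clockwise.

Request:
step_arm --steps '[[[-0.5,-0.1,1.5],[0,0,0]],[[0,0,1.5],[0,0,0]],[[0,0,0.9],[0,0,0]],[[0,0,0],[0,0,0]],[[0.012,-0.279,0],[0,0,5]],[[0.012,-0.279,0],[0,0,5]],[[0.012,-0.279,0],[0,0,5]],[[0.012,-0.279,0],[0,0,5]],[[0.012,-0.279,0],[0,0,5]],[[0.012,-0.279,0],[0,0,5]],[[0.012,-0.279,0],[0,0,5]],[[0.012,-0.279,0],[0,0,5]]]'

```text
clock: 22.82
tool_pos: [0.5035, -0.0269, 0.0822]
eef_rot: [0.212, 0.977, 0.001, 0.001]
contact_force: [-0.0, 2.0, -1.0]
opening: 0.297
finger_force: 0.8
```

Request:
step_arm --steps '[[[0.012,-0.279,0],[0,0,5]],[[0.012,-0.279,0],[0,0,5]],[[0.012,-0.279,0],[0,0,5]]]'

```text
clock: 23.2
tool_pos: [0.4999, -0.0339, 0.0823]
eef_rot: [0.338, 0.941, 0.001, 0.001]
contact_force: [2.6, 1.4, -2.0]
opening: 0.298
finger_force: 1.0
```

Request:
step_arm --steps '[[[0.012,-0.279,0],[0,0,5]],[[0.012,-0.279,0],[0,0,5]],[[0.012,-0.279,0],[0,0,5]],[[0.012,-0.279,0],[0,0,5]]]'

```text
clock: 23.7
tool_pos: [0.4927, -0.0415, 0.0825]
eef_rot: [0.497, 0.868, 0.002, 0.002]
contact_force: [3.5, -0.5, -2.3]
opening: 0.298
finger_force: 1.7
```

Request:
step_arm --steps '[[[0.012,-0.279,0],[0,0,5]],[[0.012,-0.279,0],[0,0,5]]]'

```text
clock: 23.95
tool_pos: [0.4884, -0.0443, 0.0826]
eef_rot: [0.571, 0.821, 0.002, 0.002]
contact_force: [4.5, -1.5, -1.8]
opening: 0.304
finger_force: 1.9
```

Now at −69°, with the knob trailing at about −57°. A little more to reach the stop.

Request:
step_arm --steps '[[[0.012,-0.2,0],[0,0,3]],[[0.012,-0.2,0],[0,0,3]],[[0,0,0],[0,0,0]]]'

```text
clock: 24.32
tool_pos: [0.4837, -0.0459, 0.0826]
eef_rot: [0.612, 0.791, 0.002, 0.002]
contact_force: [4.3, -1.1, 0.4]
opening: 0.301
finger_force: 1.7
```

Request:
step_arm --steps '[[[0.012,-0.2,0],[0,0,3]],[[0.012,-0.2,0],[0,0,3]],[[0,0,0],[0,0,0]]]'

```text
clock: 24.7
tool_pos: [0.4772, -0.0465, 0.0818]
eef_rot: [0.652, 0.758, -0.0, 0.0]
contact_force: [4.5, -2.0, 1.7]
opening: 0.301
finger_force: 1.8
```

Request:
step_arm --steps '[[[0,-0.2,0],[0,0,0]],[[0,-0.2,0],[0,0,0]],[[0,0,0],[0,0,0]]]'

```text
clock: 25.08
tool_pos: [0.4769, -0.0464, 0.0819]
eef_rot: [0.652, 0.758, 0.003, 0.002]
contact_force: [11.4, -2.3, -2.7]
opening: 0.3
finger_force: 4.7
```

```bash
python3 - <<'E'
from h import *
st=sensors.get_state();print(st['clock'],st['tool_pos'],st['contact_force'])
snap('wrist','k2.png')
E
```

```text
25.075 [ 0.47691617 -0.04644791  0.08193533] [11.35852874 -2.33673564 -2.65324946]
```

View pics/k2.png

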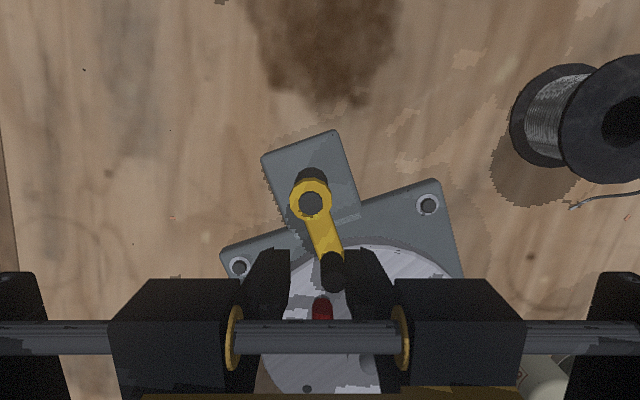

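The latch arm (310,203)→(333,268) lies over the rim in line with the tongue. It didn't move under 11 N, so it is at the stop. I back off and rise.

Request:
step_arm --steps '[[[0,0.5,0],[0,0,0]],[[0,0.5,0],[0,0,0]],[[0,0,0],[0,0,0]],[[0,0,-3],[0,0,0]],[[0,0,-5],[0,0,0]],[[0,0,-5],[0,0,0]],[[5,0,-2],[0,0,0]],[[5,0,0],[0,0,0]],[[0,0,0],[0,0,0]]]'

```text
clock: 26.25
tool_pos: [0.4668, 0.0578, 0.2321]
eef_rot: [0.649, 0.761, 0.001, -0.001]
contact_force: [0.3, 0.1, 0.9]
opening: 0.3
finger_force: 0.0
```

```bash
python3 - <<'E'
from h import *
st=sensors.get_state();print(st['clock'],st['tool_pos'],st['contact_force'])
s=snap('wrist')
cv2.imwrite('pics/f.png',s['img'][:,:,::-1])
H,S,V=cv2.split(cv2.cvtColor(s['img'],cv2.COLOR_RGB2HSV))
m=((H>18)&(H<32)&(S>140)&(V>80)).astype(np.uint8)
c=max(cv2.findContours(m,0,2)[0],key=cv2.contourArea)
b=cv2.boxPoints(cv2.minAreaRect(c)); P=np.array([onz(s,*p,.053)[:2] for p in b])
print(P.round(4)); e=[P[1]-P[0],P[2]-P[1]]; l=max(e,key=np.linalg.norm); print(np.linalg.norm(e,axis=1),np.degrees(np.arctan2(l[1],l[0])),'want -61.8 mod 180')
E
```

```text
26.25 [0.46675246 0.05775478 0.23214409] [0.30908583 0.10679311 0.90925417]
[[ 4.565e-01 -9.200e-03]
 [ 4.754e-01 -3.000e-04]
 [ 4.992e-01 -5.690e-02]
 [ 4.795e-01 -6.660e-02]]
[0.020889   0.06144836] -67.18000132520766 want -61.8 mod 180
```

```bash
python3 -c "
from h import *
print(finish_job())"
```

```text
the job is handed in; nothing more can be done
None
```

I handed the job in at about 26 s: the plate measured home on the seat after about 255° counter-clockwise, and the latch held against its end stop over the rim. No verdict came back, and I viewed 11 pictures, one over the limit of 10.

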